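Board on the rest, plate jaw held open

TASK

I am loading the kitchen rack: take the larger of the two wooden boards out of the slotted stand and lean it on the rack's board rest, foot down in the channel and back against the steel rail, and let go of it. Then grip the wooden bar on top of the rack's spring-loaded plate jaw, pull the jaw out until its pointer lines up with the little steel marker, and finish still holding it there so that I can put plates in. Leave the other things on the counter, and the smaller board, where they are.

Things in the scene. Friction and masses are not known exactly. Their poses are not given: they have to be found in the camera images.
- board: larger board: plain light wood slab, 150 wide (its y), 15 thick (its x), 210 tall (its z), about 250 g. Origin: centre of its lower narrow end. Starts upright in either slot of the stand, top 220 above the counter, free to be gripped across its thickness at the top edge. The smaller board in the other slot, 60 away, is 120 wide, 120 tall, 15 thick.
- board_top (a point): middle of the upper narrow end of the larger board, 210 from its origin along its z
- stand: fixed oak block 150 (x) by 170 (y) by 55 high with two open slots along its y, 18 wide and 45 deep, centred 30 either side of its centre in x; slot floors 10 above the counter. Origin: centre of its underside.
- rack: fixed oak rack; base plate 230 (x) by 380 (y, from -200 to +180) by 18 thick, origin on the counter under it; its x points away from the robot, y to the left, z up. Left part (y = +85): board rest. Right part (y = -100): plate jaw on a track along x; behind it at x = +95 a fixed comb of four pegs, tops 77 above the counter.
- rest_channel (a point): centre of the channel for the board's foot, on its floor (18 above the counter). The channel is 30 wide in the rack's x, 160 long in y, between a front lip 10 high and a rear lip 8 high, each 8 thick. A board with its foot here and its back on the rail leans back (top towards the rack's +x) by 18 to 23 degrees.
- rest_rail (a point): middle of the axis of the round steel rail that carries the board's back: 12 in diameter, 150 long along the rack's y, on two oak posts; 65 behind (+x) and 140 above the channel point
- bar (a point): handle of the sprung jaw: wooden round bar 16 in diameter, 80 long, lying along the rack's y (its own y), origin at its middle, 125 above the counter; it stands on a 10 by 18 stem above the jaw plate (90 wide, 12 thick, top edge 89 above the counter). Free to be gripped from above, fingers before and behind it. It moves rigidly with the jaw and keeps its height.
- jaw (a joint): how far the jaw is pulled out (m): 0 is home (spring shut), grows as it moves in the rack's -x direction, stop at 0.095. The spring pulls it home with about 6.6 N at 0 plus 1.1 N per cm, and about 0.8 N friction; it returns when let go.
- jaw_pointer (a point): end of the jaw's steel pointer, a narrow tip 4 wide in the rack's x, on the right (-y) side of the jaw, 32 above the counter; in line with the bar along the rack's x
- mark: the marker: small fixed steel block 14 by 22 by 10 on the rack's base at its right edge, with a 3 mm wide ridge on top along its y; origin under the ridge, on the base (18 above the counter), axes as the rack. It lies 35 to 85 in front (-x) of the pointer's home. The pointer is at the mark when both have the same rack x.
- small_board: the smaller board, to be left in its slot; origin at the centre of its lower end
- tumbler: bystander: glazed tumbler, 72 across, 75 high, in front of the stand
- bowl: bystander: bowl 100 across, 45 high, in front of the rack
- mug: bystander: clay mug 76 across with handle, 70 high, in front of the rack
- jar: bystander: dark jar 80 across, 90 high, behind the stand
- mill: bystander: wooden pepper mill, 54 across, 160 high, on the left beside the toaster
- spoon: bystander: wooden spoon 220 long lying at the right edge of the counter
Not all that is in view belongs to the job. Leave any red or turquoise look-alike of the board alone.

How it is judged:
By the outcome, as a careful person would: the job done as asked, in the order asked, and still so for the second after the job is handed in, while the arm keeps its last pose, push and grip.
It also fails if it takes over 61 s, if anything falls off the work surface, if the arm or the gripper's body presses on something with over 40 N, if the wrist force passes 120 N, or if a joint passes its speed limit or range.

ROBOT

A 7-joint arm with a two-finger parallel gripper is mounted at the origin on the work surface. World frame = base frame: x ahead of the robot, y to its left, z up, the work surface at z = 0. Lengths are in mm, angles in rad, forces in N, time in s.
With the tool pointing down it reaches from about 425 to 925 mm from the base axis. Payload 6.8 kg.
Tool frame: the origin (TCP) lies midway between the tips of the shut fingers; the grasp point (between the pads) lies 19 mm behind it (bot.grip_depth is the z of the grasp point in the tool frame, in mm); z points along the fingers, y is the line along which they close (so a half turn about z gives the same grasp; the last joint's range is limited). The gripper opens to 85 mm and grips with 20 to 120 N. Pads are 22 mm wide; open, the fingers measure 114 mm over their backs; the gripper's body (76 mm by 85 mm) begins 54 mm behind the grasp point. The pads swing forward as they close: fully open they stand 13 mm farther back than shut.
Start: joints at [1.164, 0.477, 0.022, 1.555, -0.011, 1.109, -0.083], TCP at [198.711, -645.106, 211.208] pointing down, gripper open.
Joint ranges: [-2.96, 2.96], [-0.34, 2.1], [-1.41, 1.46], [0.24, 2.44], [-1.37, 4.51], [0.17, 1.92], [-2.96, 2.96]. Speed limits (rad/s): [2.39, 2.39, 3.14, 3.14, 3.14, 3.14, 3.14].

INTERFACE

Orientations are given as a 3x3 rotation matrix whose columns are the frame's x, y, z axes.
In Python, from cell import bot gives the robot as it stands. The module is installed in compiled form; this text tells all that it offers.
- The arm moves only by the tool step_arm, never from a script. Its argument "motion" is a list of rows, each an object with "turn": the turn, a rotation vector about the tool's x, y, z in degrees, a list of three; "delta_pos": the shift along the tool's x, y, z in m, a list of three; "hand": the opening, from 0 (shut) to 1 (fully open). A call has 1 to 20 rows; each row shifts and turns the commanded pose from where the row before left it, along the tool's axes as they then stand; what a row does not reach is not made up. A row lasts 1/10 s, in which the tool goes at most 50 mm and 8.59 degrees, less where a joint would pass 70% of its speed; a pose out of reach is approached as far as the arm can. A call with a gripper value outside its range is refused whole. The fingers move at their own pace and stop on an object; "newtons" is the grip in N (left out, the last holds). Time passes only in rows, so rows that do not move let the fingers close. It gives the time, the measured TCP pose, the force, the opening and the grip force at its end, in the units of the state.
- bot.read_state(): the state, without advancing time (a new reading comes with each control period).
- bot.grab_frame(name): name is "side" or "top"; returns (picture, depth): 400x640x3 uint8, red, green, blue; 400x640 float32, mm along the optical axis (not along the pixel's ray), 0 where there is no reading.
- bot.camera_model(name): a dict with "mtx" (3x3 intrinsics, pixels), "R" (3x3) and "t" (3): a world point X has camera coordinates R X + t. Camera axes: x right, y down, z forward; pixel columns grow to the right and rows downward; lengths in mm; the calibration is good to about 2 mm. A picture is of the moment at which its call begins. camera_model takes no time and is no camera call.
- bot.hand_in(): hands the job in; it is judged then, once.
The state is a dict: "time_s": time; "joint_positions": joint angles; "qd": joint speeds; "effort": joint torques, N m; "eef_pos": TCP position; "orientation": TCP orientation; "wrist_force": force on the tool from outside, world axes, zero at the start; "wrist_torque": the same for the moment, N m; "grip_width": finger opening in mm; "finger_force": force on a finger pad.
Only numpy, scipy, OpenCV 4.12 (cv2) and the standard library are available. Lean on these libraries where they do the work, as an engineer would, in place of code of your own. Each camera call takes 0.05 s, during which the arm holds its last target. There are 200 camera calls.

## Working session

There is one attempt and no reset: what is moved stays moved. The work goes in short steps, Python scripts to look and compute and a tool call to move; the robot and the scene stay as the last step left them, time stands still between calls to the robot, and variables do not carry over. Pictures are saved under pics/ and viewed, at most 10 in all, crops included, and the job is handed in when it is done.

Besides the shell and the picture viewer there is one more tool, called as a command line: name --argument value ..., lists and objects as JSON in quotes. step_arm: Moves the arm, as the interface text tells. Its arguments: {"type":"object","properties":{"motion":{"type":"array","items":{"type":"object","properties":{"turn":{"type":"array","items":{"type":"number"}},"delta_pos":{"type":"array","items":{"type":"number"}},"hand":{"type":"number"}}}},"newtons":{"type":"number"}},"required":["motion"]}

```bash
mkdir -p pics; cat > h.py <<'E'
import numpy as np, cv2
from cell import bot
def shot(n,tag):
    p,d=bot.grab_frame(n); np.savez(f'{tag}.npz',p=p,d=d); cv2.imwrite(f'pics/{tag}.png',p[:,:,::-1]); return p,d
def cloud(n,d):
    c=bot.camera_model(n);K=np.array(c['mtx']);R=np.array(c['R']);t=np.array(c['t'])
    v,u=np.mgrid[:d.shape[0],:d.shape[1]]
    P=np.stack([(u-K[0,2])/K[0,0]*d,(v-K[1,2])/K[1,1]*d,d],-1)
    W=(P-t)@R; W[d<=0]=np.nan
    return W
def proj(n,X):
    c=bot.camera_model(n);q=np.array(c['R'])@np.array(X)+np.array(c['t']);q=np.array(c['mtx'])@q;return q[:2]/q[2]
E
python3 - <<'E'
from h import *
np.set_printoptions(precision=3,suppress=True)
for n in('side','top'):
    shot(n,n+'0');print(n,bot.camera_model(n))
print(bot.read_state(), bot.grip_depth)
E
```

```text
side {'mtx': array([[459.468,   0.   , 319.905],
       [  0.   , 459.468, 202.422],
       [  0.   ,   0.   ,   1.   ]]), 'R': array([[-0.973,  0.232,  0.004],
       [ 0.141,  0.606, -0.783],
       [-0.184, -0.761, -0.622]]), 't': array([ 513.202,   61.123, 1545.109])}
top {'mtx': array([[421.776,   0.   , 316.287],
       [  0.   , 421.776, 196.421],
       [  0.   ,   0.   ,   1.   ]]), 'R': array([[-0.028, -1.   ,  0.006],
       [-0.986,  0.027, -0.162],
       [ 0.162, -0.011, -0.987]]), 't': array([ -30.964,  551.11 , 1567.398])}
{'time_s': 0.1, 'joint_positions': array([ 1.164,  0.478,  0.022,  1.556, -0.012,  1.109, -0.083]), 'qd': array([-0.001, -0.001,  0.002, -0.003,  0.001,  0.002, -0.001]), 'effort': array([  0.005, -59.776,   1.614, -28.195,   0.013,   0.005,   0.   ]), 'eef_pos': array([ 198.533, -644.546,  210.329]), 'orientation': array([[ 0.956,  0.294, -0.001],
       [ 0.294, -0.956,  0.002],
       [-0.   , -0.002, -1.   ]]), 'wrist_force': array([-1.087, -0.138,  0.575]), 'wrist_torque': array([ 0.043, -0.022, -0.013]), 'finger_force': 0.0, 'grip_width': 85.81998418237986} -18.700000000000003
```

View pics/side0.png

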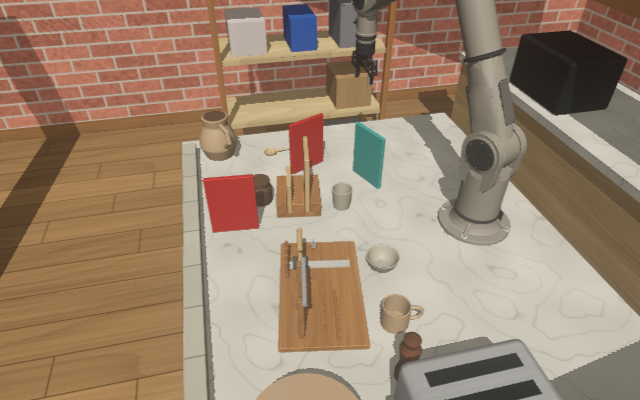

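View pics/top0.png

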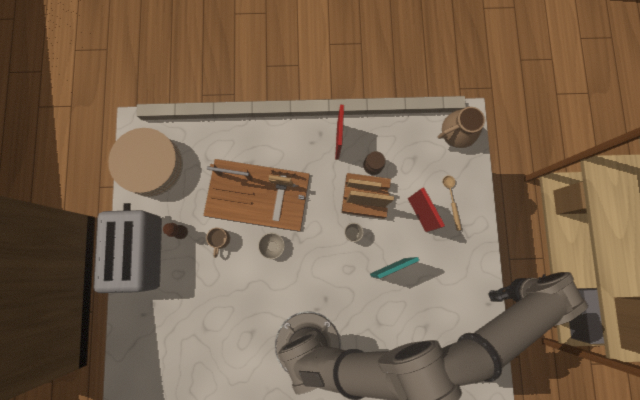

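The side view shows the rack at about (322,295), with the rail at (304,280). The stand is at (298,195), with two plain wood boards in it: a short one at (290,190) and a tall one at (307,175). The red boards (307,145) and (232,204) and the turquoise one (368,155) are decoys. The tall light-wood slab in the slot nearer the robot fits the description, and I'll confirm it in a crop.

```bash
python3 - <<'E'
from h import *
np.set_printoptions(precision=1,suppress=True)
s=np.load('side0.npz');t=np.load('top0.npz')
a=cv2.resize(s['p'][120:360,260:380],None,fx=2.5,fy=2.5,interpolation=3)
b=cv2.resize(t['p'][150:240,200:400],None,fx=2.5,fy=2.5,interpolation=3)
b=cv2.copyMakeBorder(b,0,600-b.shape[0],0,0,0)
cv2.imwrite('pics/crop.png',np.hstack([a,b])[:,:,::-1])
T=cloud('top',t['d']);S=cloud('side',s['d'])
def fit(W,m):
    m=m.astype(np.uint8); P=W[m>0][:,:2].astype(np.float32); P=P[~np.isnan(P).any(1)]
    return cv2.minAreaRect(P),len(P)
for n,W in(('top',T),('side',S)):
    x,y,z=W[...,0],W[...,1],W[...,2]
    print(n)
    def box(x0,x1,y0,y1,z0,z1): return (x>x0)&(x<x1)&(y>y0)&(y<y1)&(z>z0)&(z<z1)
    u,v=(258,195) if n=='top' else (335,310); print('rack pt',W[v,u])
    u,v=(367,197) if n=='top' else (285,210); print('stand pt',W[v,u])
    print('base',fit(W,box(380,800,-80,450,10,26)))
    print('standtop',fit(W,box(400,800,-350,-80,45,65)))
    print('big',fit(W,box(400,800,-350,-60,190,235)))
    print('small',fit(W,box(400,800,-350,-60,110,140)))
    print('bar',fit(W,box(400,800,-60,150,113,140)))
    print('rail',fit(W,box(400,800,50,400,150,172)))
E
```

```text
top
rack pt [566.6 180.2  15.7]
stand pt [ 517.2 -218.8  204.4]
base (((584.6453247070312, 183.04420471191406), (414.4789733886719, 511.55169677734375), 3.06813645362854), 4963)
standtop (((584.2819213867188, -234.05718994140625), (361.9903869628906, 196.75833129882812), 4.133415222167969), 1037)
big (((625.285888671875, -174.38174438476562), (342.9265441894531, 122.16571807861328), 29.545236587524414), 376)
small (((631.1239013671875, -198.22003173828125), (306.89764404296875, 132.0955810546875), 16.08769416809082), 240)
bar (((607.5882568359375, 86.92463684082031), (79.12081146240234, 14.953083038330078), 79.38217163085938), 93)
rail (((638.2875366210938, 268.8973083496094), (150.30934143066406, 23.420166015625), 79.57930755615234), 172)
side
rack pt [552.3 275.9  27.4]
stand pt [ 609.6 -159.1   32.5]
base (((520.4939575195312, 193.8859405517578), (386.2873840332031, 334.9797668457031), 79.41924285888672), 7900)
standtop (((604.1009521484375, -231.417236328125), (403.1401062011719, 201.87034606933594), 3.888922929763794), 1422)
big (((626.5682983398438, -172.22824096679688), (344.010498046875, 122.86844635009766), 30.443113327026367), 398)
small (((663.5367431640625, -197.85337829589844), (293.562255859375, 130.23098754882812), 11.31221866607666), 394)
bar (((610.7774047851562, 88.59085083007812), (81.70513153076172, 14.417585372924805), 78.7789535522461), 124)
rail (((640.2042846679688, 268.52734375), (153.5671844482422, 23.829551696777344), 78.99385833740234), 309)
```

View pics/crop.png

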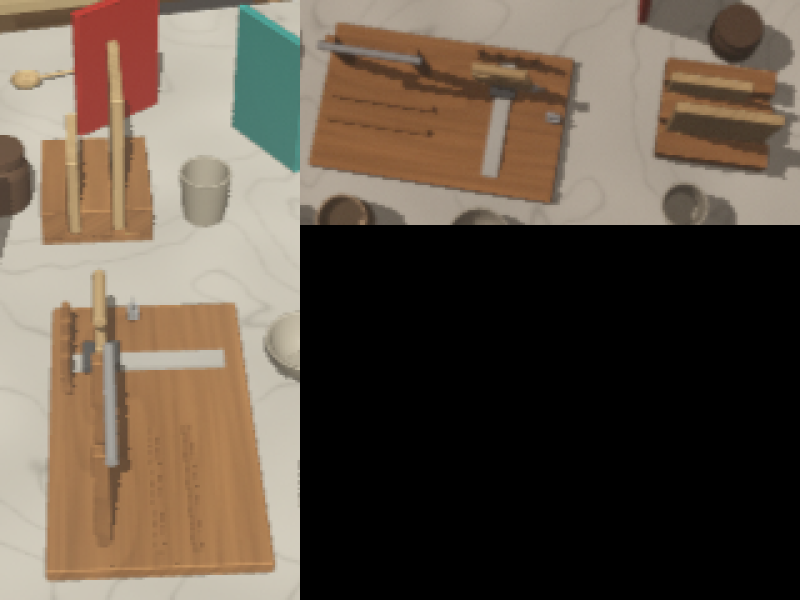

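The crop confirms it: the tall plain slab in the slot nearer the robot (crop 118,130) is the larger board, and the short one is at (73,170). The mark is the small steel block at side (313,245) and top (301,197). Next I'll take tighter fits.

```bash
cat > m.py <<'E'
from h import *
np.set_printoptions(precision=1,suppress=True)
yaw=np.radians(-10.8); rx=np.array([np.cos(yaw),np.sin(yaw)]); ry=np.array([-np.sin(yaw),np.cos(yaw)])
for n in('top','side'):
    f=np.load(n+'0.npz');W=cloud(n,f['d']);x,y,z=W[...,0],W[...,1],W[...,2]
    hsv=cv2.cvtColor(f['p'],cv2.COLOR_RGB2HSV)
    def box(x0,x1,y0,y1,z0,z1): return (x>x0)&(x<x1)&(y>y0)&(y<y1)&(z>z0)&(z<z1)
    def big(m):
        k,l,st,_=cv2.connectedComponentsWithStats(m.astype(np.uint8)); return l==1+np.argmax(st[1:,4])
    def fit(m):
        P=W[m][:,:2].astype(np.float32);r=cv2.minAreaRect(P);zz=z[m];return np.round(r[0],1),np.round(r[1],1),round(r[2],1),len(P),'z',np.nanpercentile(zz,[5,50,95])
    sat=hsv[...,1]>90
    print(n)
    print('base',fit(big(sat&box(400,750,-40,420,8,24))))
    st=box(450,720,-310,-120,44,62)&sat; print('standtop',fit(st))
    for nm,q in(('big',box(500,570,-310,-130,130,225)),('small',box(560,650,-310,-130,80,145))):
        m=big(q&(hsv[...,0]<30)); print(nm,fit(m)); print('  topedge',fit(m&(z>np.nanmax(z[m])-6)))
    for nm,q in(('rail',box(580,700,150,360,150,172)),('bar',box(540,700,20,140,115,140))):
        m=big(q);P=W[m]; P=P[~np.isnan(P).any(1)]
        a=P[:,:2]@rx;b=P[:,:2]@ry
        k=P[:,2]>np.percentile(P[:,2],60); print(nm,fit(m),'top x',np.median(P[k,0]),np.median(P[k,1]),'along mid',(np.percentile(b,1)+np.percentile(b,99))/2,'a med',np.median(a[k]), np.percentile(a,[2,98]))
        print('  slope',np.degrees(np.arctan2(*np.polyfit(P[k,1],P[k,0],1)[:1],1)))
# ray onto plane
def ray(n,uv,h):
    c=bot.camera_model(n);R=np.array(c['R']);C=-R.T@np.array(c['t']);d=R.T@np.linalg.inv(c['mtx'])@np.array([*uv,1]);return C+d*(h-C[2])/d[2]
for n,r in(('top',(294,190,312,204)),('side',(303,232,325,256))):
    f=np.load(n+'0.npz');u0,v0,u1,v1=r
    c=f['p'][v0:v1,u0:u1].astype(int); sub=c.max(-1)-c.min(-1)
    print(n,'sat\n',sub); print(c.max(-1))
E
python3 m.py
```

```text
top
base (array([570.4, 185.8]), array([379.6, 229.4]), 79.5, 4287, 'z', array([12.3, 18.2, 23. ]))
standtop (array([ 586.1, -222.5]), array([251. , 174.1]), 4.1, 874, 'z', array([48. , 54.8, 60.1]))
big (array([ 520.9, -233.1]), array([148.8,  17.3]), 81.1, 371, 'z', array([137. , 213.4, 223.4]))
  topedge (array([ 520.8, -232.4]), array([147.5,  14.7]), 81.0, 119, 'z', array([219.1, 221.3, 224. ]))
small (array([ 583.6, -223.4]), array([118.9,  17.2]), 80.4, 217, 'z', array([ 88.9, 126.2, 134.3]))
  topedge (array([ 582.2, -222.6]), array([116.9,  12.4]), 79.4, 22, 'z', array([133.3, 134.4, 138. ]))
rail (array([638.3, 268.9]), array([150.3,  23.4]), 79.6, 172, 'z', array([155.1, 162.2, 167.9])) top x 633.6379291132426 270.83789838216404 along mid 383.7005218801569 a med 570.5353660315841 [565.1 587.6]
  slope 11.56443807932773
bar (array([607.6,  86.9]), array([79.1, 15. ]), 79.4, 93, 'z', array([124.9, 131.9, 137.2])) top x 606.9544913359712 95.40958955650707 along mid 199.27591388603102 a med 579.0290049256635 [573.3 587.3]
  slope 10.097180510178033
side
base (array([570.6, 184
[... 6105 characters left out ...]
1 151 161 162 164 165 163 159
  158 166 169 167]
 [101 101 102 144 160 160 161 160 157 154 156 159 161 162 164 166 163 159
  158 166 169 167]
 [102 102 103 145 162 161 162 162 158 155 156 160 161 162 164 165 164 159
  157 165 169 167]
 [102 102 103 146 162 161 163 162 160 156 157 161 162 162 164 166 163 159
  158 164 169 167]
 [102 102 103 146 163 162 163 163 160 156 157 160 162 163 164 166 164 160
  157 164 169 168]
 [102 103 103 148 163 162 163 163 161 158 157 161 162 162 164 166 164 160
  156 162 169 168]
 [102 102 104 148 164 163 164 163 162 158 158 161 163 163 164 167 164 160
  155 162 168 168]
 [101 103 104 147 162 164 165 165 162 158 158 160 163 164 166 166 164 160
  156 161 168 169]]
```

```bash
cat >> h.py <<'E'
def ray(n,uv,h):
    c=bot.camera_model(n);R=np.array(c['R']);C=-R.T@np.array(c['t']);d=R.T@np.linalg.inv(c['mtx'])@np.array([*uv,1.]);return C+d*(h-C[2])/d[2]
yaw=np.radians(-10.6); RX=np.array([np.cos(yaw),np.sin(yaw),0]); RY=np.array([-np.sin(yaw),np.cos(yaw),0]); O=np.array([572.4,194.9,0])
def rk(X): X=np.array(X)-O; return np.array([X@RX,X@RY,X[2]])
def world(a,b,c): return O+a*RX+b*RY+np.array([0,0,c])
def to(pos,Rt=None):
    "shift (mm) and turn (deg) in the present tool axes"
    from scipy.spatial.transform import Rotation as Q
    s=bot.read_state();R=np.array(s['orientation'])
    print('shift',R.T@(np.array(pos)-s['eef_pos']), 'turn', None if Rt is None else Q.from_matrix(R.T@Rt).as_rotvec(degrees=True),'F',s['wrist_force'],'t',s['time_s'])
E
python3 - <<'E'
from h import *
np.set_printoptions(precision=1,suppress=True)
t=np.load('top0.npz');W=cloud('top',t['d'])
print('decoy heights',np.nanmax(W[240:290,365:420,2]),np.nanmax(W[180:240,405:445,2]))
print('mark top',rk(ray('top',(301,196.8),28)),'side',rk(ray('side',(312.9,242),28)))
print('pointer px',proj('top',world(55,-165,32)),proj('side',world(56,-165,32)), 'channel',world(-18.5,85,18))
for n,hw in(('top',(270,165,312,205)),('side',(280,232,330,262))):
    p=np.load(n+'0.npz')['p'][hw[1]:hw[3],hw[0]:hw[2]]
    cv2.imwrite(f'pics/z_{n}.png',cv2.resize(p,(400*p.shape[1]//p.shape[0],400) if n=='top' else (380,228),interpolation=0)[:,:,::-1])
a=cv2.imread('pics/z_top.png');b=cv2.imread('pics/z_side.png');b=cv2.copyMakeBorder(b,0,172,0,0,0);cv2.imwrite('pics/z.png',np.hstack([a,b]))
E
```

```text
decoy heights 219.38390770413528 216.51165548972781
mark top [  14.4 -182.6   28. ] side [  14.2 -186.9   28. ]
pointer px [298.2 185.7] [299.4 246.4] channel [569.9 281.9  18. ]
```

View pics/z.png

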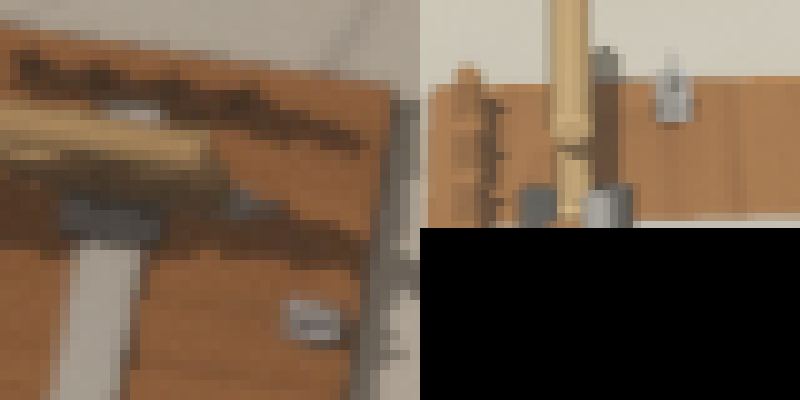

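step_arm --motion '[{"delta_pos": [0,0,-0.03],"turn": [0,0,0],"hand": 1},{"delta_pos": [0,0,-0.04],"turn": [0,0,-7.95],"hand": 1},{"delta_pos": [0,0,-0.04],"turn": [0,0,-7.95],"hand": 1},{"delta_pos": [0,0,0],"turn": [0,0,-7.95],"hand": 1},{"delta_pos": [0,0,0],"turn": [0,0,-7.95],"hand": 1},{"delta_pos": [0,0,0],"turn": [0,0,-7.95],"hand": 1},{"delta_pos": [0,0,0],"turn": [0,0,-7.95],"hand": 1},{"delta_pos": [0,0,0],"turn": [0,0,-7.95],"hand": 1},{"delta_pos": [0,0,0],"turn": [0,0,-7.95],"hand": 1},{"delta_pos": [0,0,0],"turn": [0,0,0],"hand": 1}]'

```text
time_s: 1.1
eef_pos: [198.5, -644.9, 320.6]
orientation: [[0.16, 0.987, -0.0], [0.987, -0.16, 0.001], [0.001, -0.0, -1.0]]
wrist_force: [0.6, -0.6, 0.5]
grip_width: 85.6
finger_force: 0.0
```

The zoom shows the mark, with its ridge, at top (301,197) and side (313,242), and the pointer tip at top (296,186). The jaw travel needed is about 42 mm. Next I'll move over the board.

step_arm --motion '[{"delta_pos": [0.0383,0.021,0],"hand": 1},{"delta_pos": [0.0383,0.021,0],"hand": 1},{"delta_pos": [0.0383,0.021,0],"hand": 1},{"delta_pos": [0.0383,0.021,0],"hand": 1},{"delta_pos": [0.0383,0.021,0],"hand": 1},{"delta_pos": [0.0383,0.021,0],"hand": 1},{"delta_pos": [0.0383,0.021,0],"hand": 1},{"delta_pos": [0.0383,0.021,0],"hand": 1},{"delta_pos": [0.0383,0.021,0],"hand": 1},{"delta_pos": [0.0383,0.021,0],"hand": 1},{"delta_pos": [0.0383,0.021,0],"hand": 1},{"delta_pos": [0.0383,0.021,0],"hand": 1},{"delta_pos": [0,0,0],"hand": 1},{"delta_pos": [0,0,0],"hand": 1}]'

```text
invalid input
```

```bash
python3 - <<'E'
from h import *
np.set_printoptions(precision=1,suppress=True)
a=np.radians(80.6);R=np.array([[np.cos(a),np.sin(a),0],[np.sin(a),-np.cos(a),0],[0,0,-1]])
to([522,-232,183],R)
E
```

```text
shift [459.2 253.2 138. ] turn [-0.  -0.1  0.2] F [ 0.6 -0.6  0.5] t 1.1
```

step_arm --motion '[{"delta_pos": [0.0383,0.0211,0],"turn": [0,0,0],"hand": 1},{"delta_pos": [0.0383,0.0211,0],"turn": [0,0,0],"hand": 1},{"delta_pos": [0.0383,0.0211,0],"turn": [0,0,0],"hand": 1},{"delta_pos": [0.0383,0.0211,0],"turn": [0,0,0],"hand": 1},{"delta_pos": [0.0383,0.0211,0],"turn": [0,0,0],"hand": 1},{"delta_pos": [0.0383,0.0211,0],"turn": [0,0,0],"hand": 1},{"delta_pos": [0.0383,0.0211,0],"turn": [0,0,0],"hand": 1},{"delta_pos": [0.0383,0.0211,0],"turn": [0,0,0],"hand": 1},{"delta_pos": [0.0383,0.0211,0],"turn": [0,0,0],"hand": 1},{"delta_pos": [0.0383,0.0211,0],"turn": [0,0,0],"hand": 1},{"delta_pos": [0.0383,0.0211,0],"turn": [0,0,0],"hand": 1},{"delta_pos": [0.0383,0.0211,0],"turn": [0,0,0],"hand": 1},{"delta_pos": [0,0,0],"turn": [0,0,0],"hand": 1},{"delta_pos": [0,0,0],"turn": [0,0,0],"hand": 1}]'

```text
time_s: 2.5
eef_pos: [523.1, -231.2, 320.9]
orientation: [[0.161, 0.987, -0.001], [0.987, -0.161, 0.0], [0.0, -0.001, -1.0]]
wrist_force: [-0.4, -0.8, -0.2]
grip_width: 85.3
finger_force: 0.0
```

```bash
python3 - <<'E'
from h import *
np.set_printoptions(precision=1,suppress=True)
a=np.radians(80.6);R=np.array([[np.cos(a),np.sin(a),0],[np.sin(a),-np.cos(a),0],[0,0,-1]])
to([522,-232,183],R)
E
```

```text
shift [ -1.   -0.9 137.9] turn [-0.  -0.   0.1] F [-0.4 -0.8 -0.2] t 2.5
```

step_arm --motion '[{"delta_pos": [-0.001,-0.001,0.04],"turn": [0,0,0],"hand": 1},{"delta_pos": [0,0,0.04],"turn": [0,0,0],"hand": 1},{"delta_pos": [0,0,0.033],"turn": [0,0,0],"hand": 1},{"delta_pos": [0,0,0.025],"turn": [0,0,0],"hand": 1},{"delta_pos": [0,0,0],"turn": [0,0,0],"hand": 0},{"delta_pos": [0,0,0],"turn": [0,0,0],"hand": 0},{"delta_pos": [0,0,0],"turn": [0,0,0],"hand": 0},{"delta_pos": [0,0,0],"turn": [0,0,0],"hand": 0},{"delta_pos": [0,0,0],"turn": [0,0,0],"hand": 0},{"delta_pos": [0,0,0],"turn": [0,0,0],"hand": 0},{"delta_pos": [0,0,0],"turn": [0,0,0],"hand": 0},{"delta_pos": [0,0,0],"turn": [0,0,0],"hand": 0}]' --newtons 60

```text
time_s: 3.7
eef_pos: [522.7, -233.6, 184.8]
orientation: [[0.162, 0.987, 0.003], [0.987, -0.162, -0.001], [-0.001, 0.003, -1.0]]
wrist_force: [0.3, -0.6, 5.7]
grip_width: 13.3
finger_force: 62.0
```

step_arm --motion '[{"delta_pos": [0,0,-0.01],"turn": [0,0,0],"hand": 0},{"delta_pos": [0,0,-0.02],"turn": [0,0,0],"hand": 0},{"delta_pos": [0,0,-0.03],"turn": [0,0,0],"hand": 0},{"delta_pos": [0,0,-0.04],"turn": [0,0,0],"hand": 0},{"delta_pos": [0,0,-0.04],"turn": [0,0,0],"hand": 0},{"delta_pos": [0,0,-0.03],"turn": [0,0,0],"hand": 0},{"delta_pos": [0,0,0],"turn": [0,0,0],"hand": 0},{"delta_pos": [0,0,0],"turn": [0,0,0],"hand": 0}]'

```text
time_s: 4.5
eef_pos: [521.3, -233.0, 353.3]
orientation: [[0.161, 0.987, 0.0], [0.987, -0.161, -0.0], [-0.0, 0.0, -1.0]]
wrist_force: [0.1, -0.2, -2.4]
grip_width: 13.6
finger_force: 60.8
```

```bash
cat > bd.py <<'E'
from h import *
import sys
np.set_printoptions(precision=1,suppress=True)
s=bot.read_state();e=np.array(s['eef_pos']);R=np.array(s['orientation'])
for n in('side','top'):
    p,d=shot(n,n+sys.argv[1]); W=cloud(n,d); hsv=cv2.cvtColor(p,cv2.COLOR_RGB2HSV)
    L=(W-e)@R   # tool frame
    m=(np.abs(L[...,0])<100)&(np.abs(L[...,1])<30)&(L[...,2]>8)&(L[...,2]<250)&(hsv[...,1]>60)&(hsv[...,0]<30)
    k,l,st,_=cv2.connectedComponentsWithStats(m.astype(np.uint8)); m=l==1+np.argmax(st[1:,4])
    P=L[m]; print(n,len(P),'x',np.percentile(P[:,0],[1,50,99]),'y',np.percentile(P[:,1],[2,50,98]),'z',np.percentile(P[:,2],[1,99]))
    g=np.abs(P[:,0])<60; print(' y vs z slope deg',np.degrees(np.arctan(np.polyfit(P[g,2],P[g,1],1)[0])))
print(s['eef_pos'],s['wrist_force'],s['grip_width'],s['time_s'])
E
python3 bd.py 1
```

```text
side 281 x [-64.8  71.9  77.7] y [-5.8  3.   8.1] z [  9.9 172.3]
 y vs z slope deg -0.17056855813224026
top 234 x [-9.2 36.4 74.5] y [-10.1  -8.9  -4.2] z [ 10.7 171.7]
 y vs z slope deg -0.27475416429484006
[ 521.3 -233.   353.3] [ 0.1 -0.2 -2.4] 13.644098996762931 4.5
```

View pics/side1.png

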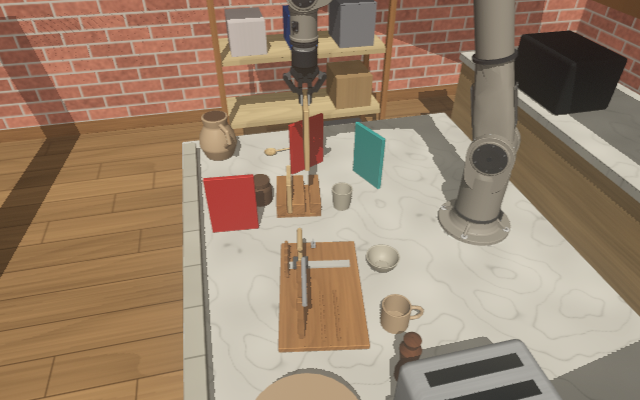

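The board is held squarely in the tool frame, hanging under the gripper at side (306,140), and the small board is still in its slot at (289,190).

```bash
cat >> h.py <<'E'
TH=np.radians(20.3)
BZ=np.sin(TH)*RX+np.array([0,0,np.cos(TH)]); BX=np.cos(TH)*RX-np.array([0,0,np.sin(TH)])
RT=np.stack([RY,BX,-BZ],1)
def tcp(u,h): return world(-18.5+u,85,18+h)+175*BZ-1*RY
E
python3 - <<'E'
from h import *
np.set_printoptions(precision=1,suppress=True)
print(np.linalg.det(RT), tcp(-5,25)); to(tcp(-5,25),RT); p=tcp(-5,25);p[2]=353;to(p)
E
```

```text
1.0 [624.4 270.6 207.1]
shift [513.6  21.9 144.5] turn [20.1  0.2  1.3] F [ 0.4  0.2 -2.6] t 4.6
shift [513.7  21.4  -1.3] turn None F [ 0.4  0.2 -2.6] t 4.6
```

step_arm --motion '[{"delta_pos": [0.015,0,0],"turn": [0,0,0],"hand": 0},{"delta_pos": [0.03,0.002,0],"turn": [0,0,0],"hand": 0},{"delta_pos": [0.039,0.002,0],"turn": [0,0,0],"hand": 0},{"delta_pos": [0.039,0.002,0],"turn": [0,0,0],"hand": 0},{"delta_pos": [0.039,0.002,0],"turn": [0,0,0],"hand": 0},{"delta_pos": [0.039,0.002,0],"turn": [0,0,0],"hand": 0},{"delta_pos": [0.039,0.002,0],"turn": [0,0,0],"hand": 0},{"delta_pos": [0.039,0.002,0],"turn": [0,0,0],"hand": 0},{"delta_pos": [0.039,0.002,0],"turn": [0,0,0],"hand": 0},{"delta_pos": [0.039,0.002,0],"turn": [0,0,0],"hand": 0},{"delta_pos": [0.039,0.002,0],"turn": [0,0,0],"hand": 0},{"delta_pos": [0.039,0.002,0],"turn": [0,0,0],"hand": 0},{"delta_pos": [0.039,0.001,0],"turn": [0,0,0.6],"hand": 0},{"delta_pos": [0.03,0,0],"turn": [0,0,0.7],"hand": 0},{"delta_pos": [0.01,0,0],"turn": [4,0,0],"hand": 0},{"delta_pos": [0,0,0],"turn": [6,0,0],"hand": 0},{"delta_pos": [0,0,0],"turn": [6,0,0],"hand": 0},{"delta_pos": [0,0,0],"turn": [4.1,0,0],"hand": 0},{"delta_pos": [0,0,0],"turn": [0,0,0],"hand": 0},{"delta_pos": [0,0,0],"turn": [0,0,0],"hand": 0}]'

```text
time_s: 6.6
eef_pos: [627.2, 271.2, 351.9]
orientation: [[0.183, 0.923, -0.338], [0.983, -0.172, 0.063], [-0.0, -0.344, -0.939]]
wrist_force: [-0.4, -0.8, -2.6]
grip_width: 13.4
finger_force: 60.9
```

```bash
python3 - <<'E'
from h import *
np.set_printoptions(precision=1,suppress=True)
to(tcp(-5,40),RT)
E
python3 bd.py 2
```

```text
shift [ -1.   42.2 122.8] turn [0.2 0.  0.1] F [-0.4 -0.8 -2.6] t 6.6
side 1250 x [-70.8  32.   75.5] y [-7.4 -6.4  6.6] z [ 10.  170.1]
 y vs z slope deg -0.03619355291295741
top 1129 x [-75.5  -3.2  71.5] y [-12.5  -9.2  -5.4] z [  9.9 169.2]
 y vs z slope deg 0.07027655543574188
[627.2 271.2 351.9] [-0.4 -0.8 -2.6] 13.424350878041617 6.6
```

step_arm --motion '[{"delta_pos": [0,0.007,0.02],"turn": [0,0,0],"hand": 0},{"delta_pos": [0,0.0105,0.031],"turn": [0,0,0],"hand": 0},{"delta_pos": [0,0.0105,0.031],"turn": [0,0,0],"hand": 0},{"delta_pos": [0,0.0085,0.025],"turn": [0,0,0],"hand": 0},{"delta_pos": [0,0.0055,0.016],"turn": [0,0,0],"hand": 0},{"delta_pos": [0,0,0],"turn": [0,0,0],"hand": 0},{"delta_pos": [0,0,0],"turn": [0,0,0],"hand": 0}]'

```text
time_s: 7.4
eef_pos: [625.1, 271.3, 224.8]
orientation: [[0.183, 0.924, -0.336], [0.983, -0.172, 0.064], [0.001, -0.342, -0.94]]
wrist_force: [0.1, -0.2, -1.4]
grip_width: 13.4
finger_force: 60.8
```

```bash
python3 - <<'E'
from h import *
np.set_printoptions(precision=1,suppress=True)
to(tcp(-5,3),RT)
for n in('side','top'): shot(n,n+'3')
s=np.load('side3.npz')['p'][180:360,250:400];t=np.load('top3.npz')['p'][130:240,190:330]
a=cv2.resize(s,(450,540),interpolation=3);b=cv2.resize(t,(350,275),interpolation=3)
cv2.imwrite('pics/c3.png',np.hstack([a,cv2.copyMakeBorder(b,0,265,0,0,0)])[:,:,::-1])
E
```

```text
shift [-0.8 13.1 37.4] turn [ 0.3 -0.   0.1] F [ 0.1 -0.2 -1.4] t 7.4
```

View pics/c3.png

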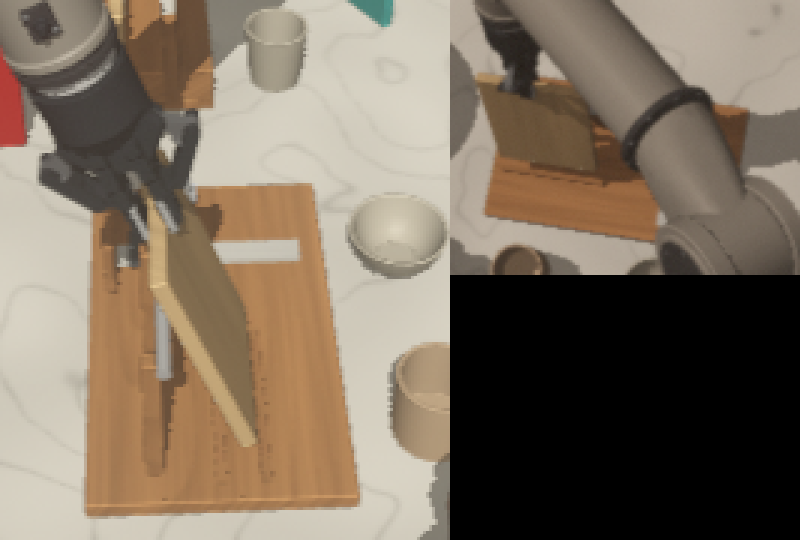

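The crop shows the board leaning parallel above the channel. Its foot corner is at crop (247,440), and the lip lines are at crop x≈222 and x≈265. I'll check the lip positions against my channel estimate.

```bash
python3 - <<'E'
from h import *
np.set_printoptions(precision=1,suppress=True)
for uv,h in(((323,325),26),((338.5,338),28),((320,290),26),((333,290),28)): print('side',rk(ray('side',uv,h)))
# image-gradient profile across channel in first pictures, along rack x, averaged over y
for n in('side','top'):
    g=cv2.cvtColor(np.load(n+'0.npz')['p'],cv2.COLOR_RGB2GRAY).astype(np.float32)
    pr=[]
    for a in range(-60,30,4):
        q=np.array([proj(n,world(a,b,24)) for b in range(20,155,5)],np.float32)
        pr.append((a,float(np.mean(cv2.remap(g,q[:,:1],q[:,1:],1)))))
    print(n,[(a,round(v)) for a,v in pr])
E
```

```text
side [ -0.4 121.2  26. ]
side [-36.8 163.5  28. ]
side [ 1.6  4.4 26. ]
side [-34.2   7.8  28. ]
side [(-60, 133), (-56, 134), (-52, 132), (-48, 131), (-44, 127), (-40, 122), (-36, 121), (-32, 121), (-28, 130), (-24, 127), (-20, 128), (-16, 128), (-12, 125), (-8, 122), (-4, 120), (0, 127), (4, 124), (8, 128), (12, 127), (16, 126), (20, 124), (24, 126), (28, 118)]
top [(-60, 105), (-56, 105), (-52, 103), (-48, 100), (-44, 89), (-40, 90), (-36, 97), (-32, 101), (-28, 100), (-24, 100), (-20, 100), (-16, 99), (-12, 96), (-8, 88), (-4, 84), (0, 96), (4, 100), (8, 100), (12, 99), (16, 98), (20, 97), (24, 95), (28, 90)]
```

step_arm --motion '[{"delta_pos": [-0.001,0.004,0.012],"turn": [0,0,0],"hand": 0},{"delta_pos": [0,0.004,0.012],"turn": [0,0,0],"hand": 0},{"delta_pos": [0,0.002,0.006],"turn": [0,0,0],"hand": 0},{"delta_pos": [0,0.001,0.003],"turn": [0,0,0],"hand": 0},{"delta_pos": [0,0,0],"turn": [0,0,0],"hand": 0},{"delta_pos": [0,0,0],"turn": [0,0,0],"hand": 0}]'

```text
time_s: 8.1
eef_pos: [623.9, 270.2, 188.7]
orientation: [[0.184, 0.923, -0.338], [0.983, -0.172, 0.063], [0.0, -0.344, -0.939]]
wrist_force: [-0.7, 0.4, -1.4]
grip_width: 13.5
finger_force: 60.8
```

```bash
python3 - <<'E'
from h import *
np.set_printoptions(precision=1,suppress=True)
to(tcp(-5,3),RT)
E
python3 bd.py 4
```

```text
shift [0.5 1.7 3.2] turn [ 0.2 -0.   0. ] F [-0.7  0.4 -1.4] t 8.1
side 2063 x [-93.2  35.   96.8] y [-28.2  -6.6  24.7] z [ 10.3 198. ]
 y vs z slope deg -3.0094138001247983
top 1355 x [-97.   -6.5  93.1] y [-28.   -9.1  19.9] z [ 10.1 196.5]
 y vs z slope deg -2.912460648954201
[623.9 270.2 188.7] [-0.7  0.4 -1.4] 13.490208716429725 8.1
```

Now small downward steps until it touches.

step_arm --motion '[{"delta_pos": [0,0.001,0.002],"turn": [0,0,0],"hand": 0},{"delta_pos": [0,0.0005,0.0015],"turn": [0,0,0],"hand": 0},{"delta_pos": [0,0,0],"turn": [0,0,0],"hand": 0},{"delta_pos": [0,0,0],"turn": [0,0,0],"hand": 0}]'

```text
time_s: 8.6
eef_pos: [624.0, 270.0, 184.7]
orientation: [[0.184, 0.923, -0.338], [0.983, -0.172, 0.063], [0.0, -0.344, -0.939]]
wrist_force: [0.3, -0.1, -1.6]
grip_width: 13.3
finger_force: 61.0
```

step_arm --motion '[{"delta_pos": [0,0.0007,0.002],"turn": [0,0,0],"hand": 0},{"delta_pos": [0,0.0003,0.001],"turn": [0,0,0],"hand": 0},{"delta_pos": [0,0,0],"turn": [0,0,0],"hand": 0}]'

```text
time_s: 8.9
eef_pos: [625.2, 270.1, 184.1]
orientation: [[0.185, 0.924, -0.335], [0.983, -0.173, 0.065], [0.002, -0.341, -0.94]]
wrist_force: [2.4, -2.3, 8.4]
grip_width: 13.3
finger_force: 62.4
```

step_arm --motion '[{"delta_pos": [0,0.0016,-0.0025],"turn": [0,0,0],"hand": 0},{"delta_pos": [0,0.0019,-0.0007],"turn": [0,0,0],"hand": 0},{"delta_pos": [0,0,0],"turn": [0,0,0],"hand": 0}]'

```text
time_s: 9.2
eef_pos: [628.2, 269.5, 183.8]
orientation: [[0.184, 0.923, -0.338], [0.983, -0.172, 0.064], [0.001, -0.344, -0.939]]
wrist_force: [-1.4, -0.5, 3.9]
grip_width: 13.5
finger_force: 61.7
```

step_arm --motion '[{"delta_pos": [0,0.0014,-0.0005],"turn": [0,0,0],"hand": 0},{"delta_pos": [0,0,0],"turn": [0,0,0],"hand": 0},{"delta_pos": [0,0,0],"turn": [0,0,0],"hand": 0}]'

```text
time_s: 9.5
eef_pos: [629.3, 269.2, 183.4]
orientation: [[0.183, 0.923, -0.339], [0.983, -0.172, 0.063], [0.0, -0.344, -0.939]]
wrist_force: [-0.7, 0.0, 3.5]
grip_width: 13.6
finger_force: 61.7
```

step_arm --motion '[{"delta_pos": [0,0.0017,-0.0008],"turn": [0,0,0],"hand": 0},{"delta_pos": [0,0,0],"turn": [0,0,0],"hand": 0},{"delta_pos": [0,0,0],"turn": [0,0,0],"hand": 0}]'

```text
time_s: 9.8
eef_pos: [629.7, 269.1, 183.4]
orientation: [[0.182, 0.922, -0.341], [0.983, -0.171, 0.063], [-0.001, -0.347, -0.938]]
wrist_force: [-5.1, 1.1, 2.6]
grip_width: 13.2
finger_force: 61.5
```

step_arm --motion '[{"delta_pos": [0,0.0017,-0.0008],"turn": [0,0,0],"hand": 0},{"delta_pos": [0,0,0],"turn": [0,0,0],"hand": 0},{"delta_pos": [0,0,0],"turn": [0,0,0],"hand": 0}]'

```text
time_s: 10.1
eef_pos: [629.7, 269.1, 183.4]
orientation: [[0.181, 0.921, -0.345], [0.984, -0.17, 0.062], [-0.002, -0.35, -0.937]]
wrist_force: [-9.6, 0.1, 2.9]
grip_width: 13.2
finger_force: 61.4
```

step_arm --motion '[{"delta_pos": [0,0,0],"turn": [0,0,0],"hand": 0.2},{"delta_pos": [0,0,0],"turn": [0,0,0],"hand": 0.4},{"delta_pos": [0,0,0],"turn": [0,0,0],"hand": 0.5},{"delta_pos": [0,0,0],"turn": [0,0,0],"hand": 0.5},{"delta_pos": [0,0,0],"turn": [0,0,0],"hand": 0.5},{"delta_pos": [0,0,0],"turn": [0,0,0],"hand": 0.5}]'

```text
time_s: 10.7
eef_pos: [633.6, 268.1, 183.7]
orientation: [[0.184, 0.923, -0.337], [0.983, -0.173, 0.063], [0.0, -0.343, -0.939]]
wrist_force: [-0.2, -0.9, -0.3]
grip_width: 43.0
finger_force: 0.0
```

step_arm --motion '[{"delta_pos": [0,0,-0.01],"turn": [0,0,0],"hand": 0.5},{"delta_pos": [0,0,-0.03],"turn": [0,0,0],"hand": 0.5},{"delta_pos": [0,0,-0.04],"turn": [0,0,0],"hand": 0.7},{"delta_pos": [0,0,-0.04],"turn": [0,0,0],"hand": 1},{"delta_pos": [0,0,-0.03],"turn": [-7,0,0],"hand": 1},{"delta_pos": [0,0,0],"turn": [-7,0,0],"hand": 1},{"delta_pos": [0,0,0],"turn": [-6.3,0,0],"hand": 1},{"delta_pos": [0,0,0],"turn": [0,0,0],"hand": 1},{"delta_pos": [0,0,0],"turn": [0,0,0],"hand": 1}]'

```text
time_s: 11.6
eef_pos: [683.7, 258.8, 325.9]
orientation: [[0.183, 0.983, 0.004], [0.983, -0.183, -0.001], [-0.0, 0.004, -1.0]]
wrist_force: [0.8, -0.7, 0.4]
grip_width: 85.8
finger_force: 0.0
```

```bash
python3 - <<'E'
from h import *
np.set_printoptions(precision=1,suppress=True)
R0=np.stack([RY,RX,[0,0,-1]],1)
p=world(55.5,-98.5,118);print(p);to(p,R0)
for n in('side','top'):
    p,d=shot(n,n+'5');W=cloud(n,d);hsv=cv2.cvtColor(p,cv2.COLOR_RGB2HSV)
    P=(W-O)@np.stack([RX,RY,[0,0,1]],1)
    m=(np.abs(P[...,1]-85)<60)&(np.abs(P[...,0]-15)<60)&(P[...,2]>50)&(P[...,2]<225)&(hsv[...,0]<30)&(hsv[...,1]>50)
    Q=P[m];Q=Q[Q[:,2]<190];f=np.polyfit(Q[:,2],Q[:,0],1);print(n,len(Q),'lean',np.degrees(np.arctan(f[0])),'z max',np.percentile(P[m][:,2],98), 'y',np.percentile(P[(np.abs(P[...,0]-40)<50)&(P[...,2]>170)&(P[...,2]<215)&(hsv[...,1]>50)][:,1],[2,98]))
s=np.load('side5.npz')['p'][180:360,250:400];t=np.load('top5.npz')['p'][130:240,190:330]
a=cv2.resize(s,(450,540),interpolation=3);b=cv2.resize(t,(350,275),interpolation=3)
cv2.imwrite('pics/c5.png',np.hstack([a,cv2.copyMakeBorder(b,0,265,0,0,0)])[:,:,::-1])
E
```

```text
[608.8  87.9 118. ]
shift [-181.7  -43.1  207.8] turn [0.2 0.  0. ] F [ 0.8 -0.7  0.4] t 11.6
side 818 lean 22.518954325288355 z max 215.8699212483454 y [-1536.9   157.3]
top 392 lean 23.053477915479203 z max 215.7383451677838 y [-661.6  154.1]
```

View pics/c5.png

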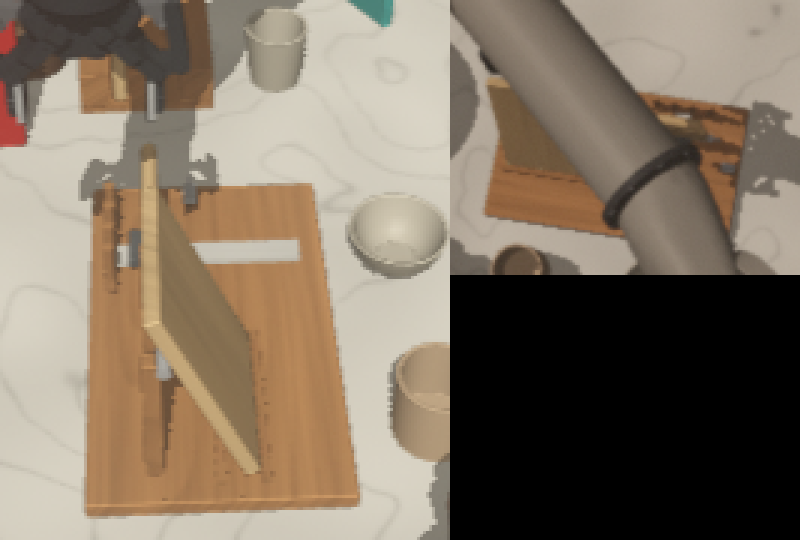

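The board is resting with its foot in the channel (crop 250,470) and its back on the rail (crop 160,360). It leans about 22.8° and has been let go. The bar is at crop (150,170). Next I'll move over the bar.

step_arm --motion '[{"delta_pos": [-0.02,-0.005,0],"turn": [0,0,0],"hand": 1},{"delta_pos": [-0.04,-0.01,0],"turn": [0,0,0],"hand": 1},{"delta_pos": [-0.04,-0.01,0],"turn": [0,0,0],"hand": 1},{"delta_pos": [-0.04,-0.009,0],"turn": [0,0,0],"hand": 1},{"delta_pos": [-0.03,-0.007,0],"turn": [0,0,0],"hand": 1},{"delta_pos": [-0.0117,-0.0021,0.02],"turn": [0,0,0],"hand": 1},{"delta_pos": [0,0,0.04],"turn": [0,0,0],"hand": 1},{"delta_pos": [0,0,0.04],"turn": [0,0,0],"hand": 1},{"delta_pos": [0,0,0.04],"turn": [0,0,0],"hand": 1},{"delta_pos": [0,0,0.01],"turn": [0,0,0],"hand": 1},{"delta_pos": [0,0,0],"turn": [0,0,0],"hand": 1},{"delta_pos": [0,0,0],"turn": [0,0,0],"hand": 1}]'

```text
time_s: 12.9
eef_pos: [610.4, 88.4, 176.1]
orientation: [[0.184, 0.983, 0.006], [0.983, -0.184, 0.0], [0.001, 0.005, -1.0]]
wrist_force: [0.2, -0.0, 0.5]
grip_width: 85.5
finger_force: 0.0
```

```bash
python3 - <<'E'
from h import *
np.set_printoptions(precision=1,suppress=True)
R0=np.stack([RY,RX,[0,0,-1]],1)
to(world(55.5,-98.5,107.5),R0)
E
```

```text
shift [-0.9 -1.8 68.6] turn [ 0.3 -0.1 -0. ] F [ 0.2 -0.   0.5] t 12.9
```

step_arm --motion '[{"delta_pos": [0,-0.001,0.03],"turn": [0,0,0],"hand": 1},{"delta_pos": [0,0,0.025],"turn": [0,0,0],"hand": 1},{"delta_pos": [0,0,0.0135],"turn": [0,0,0],"hand": 1},{"delta_pos": [0,0,0],"turn": [0,0,0],"hand": 1},{"delta_pos": [0,0,0],"turn": [0,0,0],"hand": 0},{"delta_pos": [0,0,0],"turn": [0,0,0],"hand": 0},{"delta_pos": [0,0,0],"turn": [0,0,0],"hand": 0},{"delta_pos": [0,0,0],"turn": [0,0,0],"hand": 0},{"delta_pos": [0,0,0],"turn": [0,0,0],"hand": 0},{"delta_pos": [0,0,0],"turn": [0,0,0],"hand": 0},{"delta_pos": [0,0,0],"turn": [0,0,0],"hand": 0},{"delta_pos": [0,0,0],"turn": [0,0,0],"hand": 0}]' --newtons 80

```text
time_s: 14.1
eef_pos: [609.2, 88.0, 106.9]
orientation: [[0.184, 0.983, 0.006], [0.983, -0.184, -0.001], [0.0, 0.006, -1.0]]
wrist_force: [0.2, -1.8, 6.4]
grip_width: 10.2
finger_force: 77.4
```

```bash
python3 - <<'E'
from h import *
for n in('side','top'): shot(n,n+'6')
s=np.load('side6.npz')['p'][180:280,260:360];t=np.load('top6.npz')['p'][130:240,190:330]
a=cv2.resize(s,(500,500),interpolation=3);b=cv2.resize(t,(300,236),interpolation=3)
cv2.imwrite('pics/c6.png',np.hstack([a,cv2.copyMakeBorder(b,0,264,0,0,0)])[:,:,::-1])
print(bot.read_state()['grip_width'],bot.read_state()['wrist_force'])
E
```

```text
10.249066221957808 [ 0.60300769 -0.64276152  5.81926333]
```

View pics/c6.png

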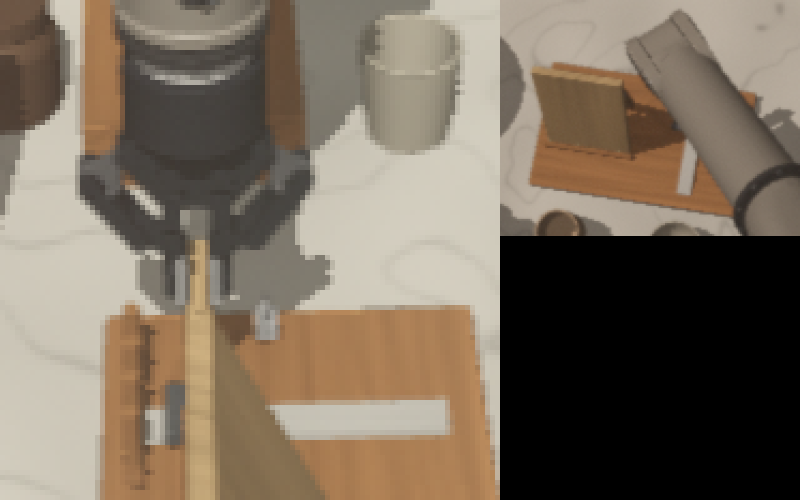

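The fingers straddle the bar at crop (200,275), one in front and one behind. Now the pull.

step_arm --motion '[{"delta_pos": [0,-0.004,0],"turn": [0,0,0],"hand": 0},{"delta_pos": [0,-0.009,0],"turn": [0,0,0],"hand": 0},{"delta_pos": [0,-0.01,0],"turn": [0,0,0],"hand": 0},{"delta_pos": [0,-0.01,0],"turn": [0,0,0],"hand": 0},{"delta_pos": [0,-0.006,0],"turn": [0,0,0],"hand": 0},{"delta_pos": [0,-0.003,0],"turn": [0,0,0],"hand": 0},{"delta_pos": [0,0,0],"turn": [0,0,0],"hand": 0},{"delta_pos": [0,0,0],"turn": [0,0,0],"hand": 0}]'

```text
time_s: 15.0
eef_pos: [570.8, 95.2, 107.0]
orientation: [[0.185, 0.983, 0.011], [0.983, -0.185, 0.0], [0.002, 0.011, -1.0]]
wrist_force: [9.9, -0.9, -0.7]
grip_width: 10.5
finger_force: 76.8
```

```bash
cat > pm.py <<'E'
from h import *
import sys
np.set_printoptions(precision=1,suppress=True)
s=bot.read_state();print(rk(s['eef_pos']),s['wrist_force'],s['grip_width'],s['orientation'][2])
out=[]
for n in('side','top'):
    p,d=shot(n,n+sys.argv[1]); u,v=proj(n,world(14.3,-175,30)).astype(int)
    c=p[v-14:v+15,u-19:u+20]; print(n,'crop origin',u-19,v-14)
    out.append(cv2.resize(c,(390,290),interpolation=0))
cv2.imwrite('pics/pm%s.png'%sys.argv[1],np.hstack(out)[:,:,::-1])
E
python3 pm.py 7
```

```text
[ 16.8 -98.3 107. ] [ 9.9 -0.9 -0.7] 10.547383577878655 [ 0.  0. -1.]
side crop origin 294 230
top crop origin 280 182
```

View pics/pm7.png

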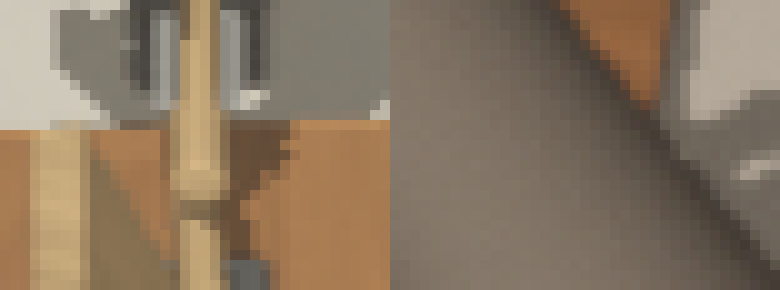

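The mark is hidden now: the bar covers it in the side view and the forearm covers it in the top view. I'll compare the bar's present column with the mark's known column in the same fixed side camera.

```bash
python3 - <<'E'
from h import *
np.set_printoptions(precision=1,suppress=True,linewidth=200)
for tag,a in(('side0',55.8),('side7',16.8)):
    p=np.load(tag+'.npz')['p'].astype(int)
    for y in(-62,-70):
        u,v=proj('side',world(a,y,125)); l,r=proj('side',world(a+8,y,125))[0],proj('side',world(a-8,y,125))[0]
        print(tag,y,'pred',u,v,'edges',l,r)
        vi=int(round(v));u0=int(u)-8
        for w in(vi-2,vi,vi+1): print('  row',w,'from',u0,p[w,u0:u0+17].sum(-1)//3)
d=bot.camera_model('side')
# mark edges in side0, rows 242..247: block faces at rx+-7
for y in(-173,-180,-187):
    print('mark pred at 14.3',proj('side',world(14.3,y,28)),proj('side',world(21.3,y,28))[0],proj('side',world(7.3,y,28))[0], 'ridge z31',proj('side',world(14.3,y,31)))
E
```

```text
side0 -62 pred 299.2306303883906 248.048962447324 edges 296.3106714563374 302.14907752449477
  row 246 from 291 [106 121 122 122 122 114 135 156 162 156 138 105  81  81  81 108 120]
  row 248 from 291 [117 121 123 123 123 116 143 157 154 153 154 121  78  79  79 107 118]
  row 249 from 291 [119 122 124 123 123 125 142 151 152 151 146 115  79  79  80 108 118]
side0 -70 pred 299.1909474744354 246.0190002112924 edges 296.28540459161536 302.09499345358955
  row 244 from 291 [119 118 120 120 122 114 135 157 164 157 139 103  82  81  83 111 124]
  row 246 from 291 [106 121 122 122 122 114 135 156 162 156 138 105  81  81  81 108 120]
  row 247 from 291 [118 121 122 123 123 115 142 165 164 164 152 112  80  79  79 106 118]
side7 -62 pred 313.4438024871586 247.6051392871845 edges 310.5312024845832 316.35489640452545
  row 246 from 305 [121 123 120 119 120 106 131 162 176 171 151 111  81  80  78  80  79]
  row 248 from 305 [110 117 118 119 120 113 141 157 156 154 152 124  85  79  81 106 119]
  row 249 from 305 [106 110 117 119 121 114 122 140 147 148 138 104  78  83 108 119 118]
side7 -70 pred 313.33405427565333 245.57991310776637 edges 310.43579788562135 316.2308193886457
  row 244 from 305 [126 126 126 126 125 103 128 158 166 160 143 106  78  79  78  77  78]
  row 246 from 305 [121 123 120 119 120 106 131 162 176 171 151 111  81  80  78  80  79]
  row 247 from 305 [114 120 119 118 120 106 144 160 158 159 160 128  81  80  77 104  99]
mark pred at 14.3 [313.  245.1] 310.75357418934016 315.3169062005725 ridge z31 [313.  244.4]
mark pred at 14.3 [313.  243.5] 310.67788334164277 315.22359176205794 ridge z31 [312.9 242.8]
mark pred at 14.3 [312.9 242. ] 310.6027761213013 315.1309965513452 ridge z31 [312.9 241.3]
```

```bash
python3 - <<'E'
from h import *
np.set_printoptions(precision=1,suppress=True,linewidth=200)
p=np.load('top0.npz')['p'].astype(int)[181:191,289:302]
print(p.max(-1)-p.min(-1));print(p.max(-1))
for y in(-145,-150,-155,-160): print(y,proj('top',world(55.8,y,32)),proj('top',world(53.8,y,32))[1],proj('top',world(57.8,y,32))[1])
for a in(8,15,22): print('mark',a,proj('top',world(a,-178,28)),proj('top',world(a,-186,28)),proj('top',world(a,-178,18)))
print('ridge',proj('top',world(15,-178,30)))
E
```

```text
[[57 48 48 61 74 76 77 76 78 79 78 76 76]
 [43 43 42 51 70 73 74 75 77 79 76 77 75]
 [37 39 40 40 52 59 70 75 76 77 77 78 76]
 [30 32 32 27 22 26 49 67 71 73 80 78 78]
 [30 30 29 25 16 12 21 29 31 53 74 83 81]
 [33 29 27 26 16 17 26 27 28 40 57 77 79]
 [41 41 39 39 35 35 39 39 39 40 41 48 50]
 [42 44 42 42 42 41 40 39 40 40 40 40 42]
 [45 51 49 43 45 45 43 44 41 39 39 39 41]
 [61 74 72 56 51 52 50 52 47 50 41 42 41]]
[[127 107 104 115 129 134 136 135 137 136 134 136 134]
 [ 98  97  95 101 127 130 132 131 135 135 136 136 136]
 [ 88  90  90  86 109 126 130 133 133 136 137 136 135]
 [ 77  75  77  76  85  99 117 126 128 130 139 141 139]
 [ 74  76  73  78  82  87  88  91  90 103 132 140 142]
 [ 80  74  78  80  82  81  81  81  79  86 106 132 137]
 [ 82  82  82  81  82  79  81  79  81  80  85  92  94]
 [ 81  83  84  83  81  82  82  82  82  83  80  82  83]
 [ 89  96  94  86  84  82  84  83  82  83  81  80  83]
 [109 129 126  98  95  95  97  96  94  92  83  82  83]]
-145 [293.1 184.7] 185.20156180430916 184.1991527375365
-150 [294.4 184.9] 185.4014394533082 184.39889304868524
-155 [295.7 185.1] 185.60134042024126 184.59865665254802
-160 [296.9 185.3] 185.80126470918898 184.7984435531995
mark 8 [299.5 198.2] [301.6 198.6] [299.6 198.6]
mark 15 [299.8 196.5] [301.9 196.8] [299.9 196.9]
mark 22 [300.1 194.7] [302.2 195. ] [300.2 195.1]
ridge [299.8 196.4]
```

The two cameras give a travel of 40.8 mm (top) and 41.2 mm (side). The jaw is at 39.0 mm now, so 2 mm more.

step_arm --motion '[{"delta_pos": [0,-0.001,0],"turn": [0,0,0],"hand": 0},{"delta_pos": [0,-0.001,0],"turn": [0,0,0],"hand": 0},{"delta_pos": [0,0,0],"turn": [0,0,0],"hand": 0},{"delta_pos": [0,0,0],"turn": [0,0,0],"hand": 0},{"delta_pos": [0,0,0],"turn": [0,0,0],"hand": 0}]'

```text
time_s: 15.6
eef_pos: [569.3, 95.5, 107.0]
orientation: [[0.185, 0.983, 0.012], [0.983, -0.185, 0.0], [0.002, 0.012, -1.0]]
wrist_force: [9.9, -1.3, -1.8]
grip_width: 10.4
finger_force: 76.7
```

```bash
python3 - <<'E'
from h import *
s=bot.read_state();print(rk(s['eef_pos']),s['wrist_force'],s['grip_width'],s['finger_force'])
p,_=shot('side','side8')
for v in(244,246): print(p[v,305:322].astype(int).sum(-1)//3)
E
```

```text
[ 15.21202524 -98.28553824 107.00767616] [ 9.90233556 -1.3183995  -1.77692633] 10.353058555107927 76.6668426990509
[126 126 125 125 126 131 127 146 163 165 156 133  99  78  77  77  77]
[119 123 120 119 120 108 113 144 167 175 168 142 101  79  77  79  79]
```

```bash
python3 -c "
from cell import bot
print(bot.hand_in())"
```

```text
the job is handed in; nothing more can be done
None
```

I handed the job in at about 16 s: the larger board leans on the rest (foot in the channel, back on the rail, about 23°) and is let go. The gripper still holds the jaw out about 40.6 mm, with the mark estimated at 41 mm; mark and pointer were hidden at the end, so I set this from earlier camera measurements and did not see them line up.

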